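Load the receiver coil and index the coil rail one hole

ROBOT

A 6-joint arm with a two-finger parallel gripper is mounted at the origin on the work surface. World frame = base frame: x ahead of the robot, y to its left, z up, the work surface at z = 0. Lengths are in mm, angles in rad, forces in N, time in s.
With the tool pointing down it reaches from about 275 to 750 mm from the base axis. Payload 10.2 kg.
Tool frame: the origin (TCP) lies at the very end of the fingers, on their centre line; the grasp point (between the pads) lies ctrl.grip_depth behind it (ctrl.grip_depth is the distance from the TCP to the grasp point, in mm); z points along the fingers, y is the direction in which the jaws open and shut (so a half turn about z gives the same grasp; the last joint's range is limited). The gripper opens to 85 mm and grips with 20 to 120 N. Pads are 22 mm wide; open, the fingers measure 114 mm over their backs; the gripper's body (76 mm by 85 mm) begins 54 mm behind the grasp point. The pads swing forward as they close: fully open they stand 13 mm farther back than shut.
Start: joints at [-1.367, 0.313, 1.498, -0, 1.331, -0.223], TCP at [217.317, -477.917, 231.294] pointing down, gripper open.
Joint ranges: [-2.94, 2.94], [-0.97, 2.17], [0.19, 2.56], [-1.23, 4.37], [0.02, 3.11], [-2.88, 2.88]. Speed limits (rad/s): [2.39, 2.39, 3.01, 3.14, 3.14, 3.14].

INTERFACE

Orientations are given as a unit quaternion [w, x, y, z].
In Python, from rig import telemetry, eyes, ctrl, nets gives the robot as it stands. The module is installed in compiled form; this text tells all that it offers.
- The arm moves only by the tool drive_tool, never from a script. Its argument "series" is text: rows parted by semicolons, each of 7 numbers parted by spaces: the shift along the tool's x, y, z normalised to -1 to 1, where 1 is 0.12 m, then the turn, a rotation vector about the tool's x, y, z normalised to -1 to 1, where 1 is 0.5 rad, then the opening, from 0 (shut) to 1 (fully open). In form: tx ty tz wx wy wz hand; .... A call has 1 to 20 rows; each row is the pose to reach, as a shift and turn from the pose measured when the call began, along the tool's axes at that moment; what a row does not reach only later rows make up. A row lasts 1/10 s, in which the tool goes at most 50 mm and 8.59 degrees, less where a joint would pass 70% of its speed; a pose out of reach is approached as far as the arm can. A call with a number of a shift or a turn outside -1 to 1 is refused whole. A call with a gripper value outside its range is refused whole. The fingers move at their own pace and stop on an object; "newtons" is the grip in N (left out, the last holds). Time passes only in rows, so rows that repeat a pose let the fingers close. It gives the time, the measured TCP pose, the force and the opening at its end, in the units of the state.
- telemetry.sense(): the state, without advancing time (a new reading comes with each control period).
- eyes.capture(name): name is "side" or "top"; returns a dict with "frame" (384x512x3 uint8, red, green, blue), "fx", "fy", "cx", "cy" (pixels), "view" (4x4, takes a point from world to camera coordinates). Camera axes: x right, y up, looking along -z (the intrinsics and any distortion apply to the point x, -y, -z); pixel columns grow to the right and rows downward; lengths in mm; the calibration is good to about 2 mm. A picture is of the moment at which its call begins. There is no depth.
- ctrl.finish_job(): hands the job in, once; it reports no verdict.
Trained networks look in a picture, given as the dict that the camera call returned (one of the last four; its "shot" number tells which), for a name from the list of things; names that differ only in an ending like _2 or _b are one class to them, and where a whole thing is asked for, a point or a joint stands for the part that bears it (a point fixed in the world has none). Each returns a list of dicts, best first, with "confidence" (0 to 1); they miss things now and then, are a little off and sometimes report something else, mostly with a low value. They report only what shows in the picture. A call takes as long as a camera call. They do not tell look-alikes from the thing itself.
- nets.spot_in(name, picture): "rect" ([left, top, right, bottom] in pixels, round what is visible of it).
The state is a dict: "time_s": time; "joints": joint angles; "dq": joint speeds; "tau": joint torques, N m; "eef_pos": TCP position; "ee_rot": TCP orientation; "force": force on the tool from outside, world axes, zero at the start; "wrist_torque": the same for the moment, N m; "grip_width": opening from 0.0 (shut) to 1.0 (fully open).
Only numpy, scipy, OpenCV 4.12 (cv2) and the standard library are available. Lean on these libraries where they do the work, as an engineer would, in place of code of your own. Each camera call takes 0.05 s, during which the arm holds its last target. There are 200 camera calls.

TASK

Lower the copper-wound receiver tube upright into the ring on the coil-rail carriage until it sits on the ring's floor, and let go of it. Then pull up the red lock plunger by its knob, slide the carriage to the next hole away from the transmitter coil, and let the pin into that hole; the return spring is weak and leaves the pin a little proud, so press the knob fully down and finish while still holding it there between the fingers. Do not drop the tube, and leave the other things on the bench where they are.

Things in the scene. Friction and masses are not known exactly. Their poses are not given: they have to be found in the camera images.
- receiver_mid (a point): centre (half-way up) of the receiver: a loose upright clear tube, 43 mm diameter, 80 mm tall, white end caps, a copper winding round its lower part and a green core; 0.11 to 0.22 kg. Starts standing on the bench (this point 40 mm above it), to the robot's right of the rail, in one of three places shared with the plain tube and the jar. Its z axis is the tube's axis, up
- ring_seat (a point): centre of the floor inside the carriage's black ring, 48 mm above the bench. The ring is 48 mm inside and 58 mm outside diameter and stands 25 mm above this floor (rim 73 mm above the bench); the seated receiver's centre is 40 mm above this point. Moves with the carriage; 110 mm from the plunger's axis, on the transmitter's side; its y axis is the rail's y axis
- knob (a point): centre of the plunger's red knob: an upright round grip, 26 mm diameter, 34 mm tall (17 mm above and below this point), 118 mm above the bench when the plunger is pressed fully home, about 123 mm when left alone; free space of 20 mm or more below the knob down to the 30 mm wide steel housing. Moves with carriage and plunger
- next_hole (a point): the mouth of the hole for the pin to go into next, in the rail's top face 34 mm above the bench; fixed to the rail. The knob must come straight above this point. 11 mm hole, 8 mm round-ended pin
- rail: the fixed coil rail: an aluminium bar 60 mm wide, 400 mm long, 34 mm high, fixed to the bench; origin in the middle of its underside. Its y axis runs along the bar and points away from the transmitter coil (a clear upright panel, 100 mm wide, with a flat copper spiral, top 109 mm above the bench, at y = -180 mm); holes every 50 mm along its top. The white carriage, 84 mm wide and 170 mm long, rides on it
- carriage (a joint): position of the carriage along the rail's +y in m: about 0 at the start with the pin in its first hole, 0.05 at the next hole, where it must go (play about 1.5 mm), 0.10 at the hole after that; slides with about 1.5 N friction
- plunger (a joint): height of the lock plunger in m: 0 pressed fully home, about 0.005 when left alone in a hole (weak spring centred there, 400 N/m: pressing home takes about 2 N, pulling it clear about 5 N), above 0.014 the pin is clear of the rail, 0.024 is the upper stop. Let go between holes, the pin rests on the rail's top
- dummy_mid (a point): centre of a plain clear tube with grey caps and no copper winding, of the receiver's size, loose, standing on the bench: leave it
- jar: a loose small jar with a yellow lid, 44 mm diameter, 62 mm tall, origin under its centre: leave it
- bulb: a loose lamp in a white porcelain holder, 60 mm diameter, about 127 mm tall, origin under its centre, beyond the rail: leave it
- multimeter: a loose yellow multimeter, 150 x 75 x 34 mm, lying on the bench by the far end of the rail, origin under its centre: leave it
- screwdriver: a loose screwdriver, 190 mm long, lying on the bench beside the multimeter: leave it
- battery: a loose blue battery, 65 x 110 x 70 mm (80 mm with its terminals), beyond the rail, origin under its centre: leave it
Things that resemble listed ones, but are neither listed nor needed, are in the scene too. Leave any blue look-alike of the part that bears receiver_mid alone.

How it is judged (in metres and radians):
On the way, in this order (a step that is already met when the one before it is completed fails the run):
1. the receiver stands upright on the floor of the carriage's ring, let go (horizontal distance between receiver_mid and ring_seat below 0.005 m and z of receiver_mid in the frame of ring_seat between 0.036 and 0.044 m and angle between receiver_mid's own z axis and vertical below 0.08 rad and contact force between the fingers and receiver below 0.1 N), for 0.2 s.
2. the plunger is pulled until its pin is clear of the rail, the carriage still at its first hole (value of joint plunger above 0.0145 m and value of joint carriage between -0.006 and 0.006 m), for 0.05 s.
At the end, for the whole second after the job is handed in: The carriage is at rest at the next hole (0.050 m, within 3 mm), the fingers hold the plunger (over 1 N) within 2 mm of fully home, and the untouched receiver stands on its ring's floor: upright within 0.08 rad, centred within 5 mm, height within 4 mm (all of step 1 and value of joint carriage between 0.047 and 0.053 m and velocity of joint carriage between -0.005 and 0.005 m/s and value of joint plunger below 0.002 m and contact force between the fingers and plunger above 1 N and linear speed of receiver below 0.02 m/s); the arm keeps its last pose, push and grip.
It fails at once if the receiver is dropped (it falls free faster than 0.5 m/s) (linear speed of receiver above 0.5 m/s and contact force between the fingers and receiver below 0.05 N).
It fails at once if another thing on the bench is moved more than 25 mm (distance of any of dummy_mid, jar, bulb, multimeter, screwdriver, battery from where it was at the start of the episode above 0.025 m).
It also fails if it takes over 54 s, if anything falls off the work surface, if the arm or the gripper's body presses on something with over 40 N, if the wrist force passes 120 N, or if a joint passes its speed limit or range.

## Working session

There is one attempt and no reset: what is moved stays moved. The work goes in short steps, Python scripts to look and compute and a tool call to move; the robot and the scene stay as the last step left them, time stands still between calls to the robot, and variables do not carry over. Pictures are saved under pics/ and viewed, about 8 in all and at most 12, crops included, and the job is handed in when it is done.

Besides the shell and the picture viewer there is one more tool, called as a command line: name --argument value ..., lists and objects as JSON in quotes. drive_tool: Moves the arm, as the interface text tells. Scaled input: -1 to 1 covers 0.12 m each way for a shift and 0.5 rad each way for a turn. Its arguments: {"type":"object","properties":{"series":{"type":"string"},"newtons":{"type":"number"}},"required":["series"]}

```bash
mkdir -p pics
python3 - <<'E'
from rig import telemetry, eyes, ctrl, nets
import cv2, numpy as np
s=telemetry.sense(); print(s); print(ctrl.grip_depth)
for n in("side","top"):
    p=eyes.capture(n); cv2.imwrite(f"pics/{n}0.png",cv2.resize(p["frame"][:,:,::-1],(768,576),interpolation=cv2.INTER_CUBIC))
    print(n,{k:(v.round(3).tolist() if isinstance(v,np.ndarray) else v) for k,v in p.items() if k!="frame"})
    for t in("receiver_mid","ring_seat","knob","rail","carriage","dummy_mid","jar","bulb","multimeter","screwdriver","battery"):
        print(t,[(np.round(d["rect"],1).tolist(),round(d["confidence"],2)) for d in nets.spot_in(t,p)][:4])
E
```

```text
{'time_s': 0.0, 'joints': array([-1.36740865e+00,  3.13472191e-01,  1.49845470e+00,  3.14647898e-05,
        1.33100459e+00, -2.23409286e-01]), 'dq': array([ 1.21034589e-03,  2.44593302e-03, -1.54489781e-03, -6.80657447e-06,
        3.21780720e-04,  5.21422487e-04]), 'tau': array([-5.41831378e-04, -4.12268364e+01, -2.59746355e+01, -2.04718708e-04,
        4.14494236e-03,  7.09094888e-05]), 'eef_pos': array([ 217.26495245, -477.64575925,  230.71709206]), 'ee_rot': array([-6.69228549e-04,  9.77317396e-01,  2.11778798e-01,  2.19802535e-05]), 'force': array([-0.90034044,  0.27043351,  0.61076681]), 'wrist_torque': array([ 0.02425137, -0.00793119, -0.00332886]), 'grip_width': 1.0011718843566004}
18.700000000000003
side {'fx': 445.44124968524375, 'fy': 445.44124968524375, 'cx': 252.26427863283152, 'cy': 193.69923503807362, 'view': [[0.999, -0.041, 0.011, -565.758], [0.019, 0.655, 0.756, -91.403], [-0.038, -0.755, 0.655, -1627.606], [0.0, 0.0, 0.0, 1.0]], 'shot': 1}
receiver_mid [([212.5, 279.4, 226.8, 305.8], 0.87), ([215.5, 299.9, 232.4, 326.5], 0.71)]
ring_seat [([219.5, 152.4, 249.8, 20
[... 653 characters left out ...]
93616184, 'cy': 189.1302001196904, 'view': [[0.016, -1.0, -0.001, -13.931], [0.986, 0.015, 0.167, -573.035], [-0.167, -0.004, 0.986, -1685.268], [0.0, 0.0, 0.0, 1.0]], 'shot': 2}
receiver_mid [([349.6, 222.9, 367.2, 235.0], 0.75), ([373.0, 218.5, 391.1, 231.3], 0.51)]
ring_seat [([186.3, 196.7, 239.3, 227.4], 0.65)]
knob [([334.6, 189.6, 349.8, 203.3], 0.71)]
rail [([155.1, 186.9, 272.8, 238.4], 0.8)]
carriage [([186.5, 195.3, 242.5, 228.6], 0.58)]
dummy_mid [([320.2, 240.0, 336.6, 253.2], 0.65)]
jar []
bulb [([311.9, 131.8, 333.2, 156.0], 0.71)]
multimeter [([101.7, 225.0, 128.3, 263.6], 0.77)]
screwdriver [([121.9, 156.0, 128.8, 200.4], 0.53)]
battery [([211.8, 127.0, 248.0, 154.7], 0.85)]
```

Run:
```python
import cv2
a=cv2.imread("pics/side0.png");b=cv2.imread("pics/top0.png")
s=1.5
A=a[int(120*s):int(340*s),int(170*s):int(345*s)];B=b[int(115*s):int(275*s),int(90*s):int(410*s)]
cv2.imwrite("pics/sideC.png",cv2.resize(A,None,fx=800/A.shape[1]*.59,fy=800/A.shape[1]*.59,interpolation=cv2.INTER_CUBIC))
cv2.imwrite("pics/topC.png",cv2.resize(B,(800,400),interpolation=cv2.INTER_CUBIC))
```

```text
(no output)
```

View pics/sideC.png

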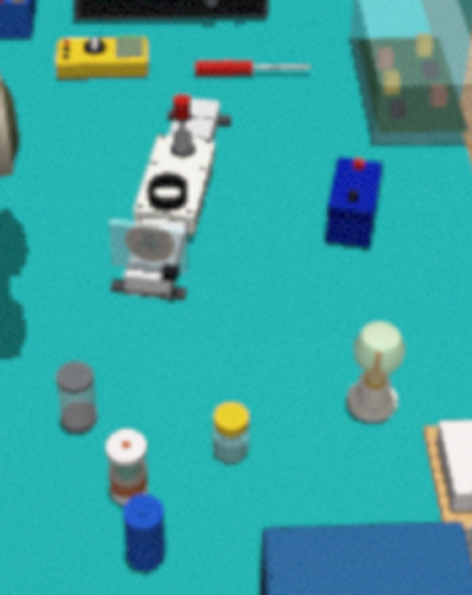

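View pics/topC.png

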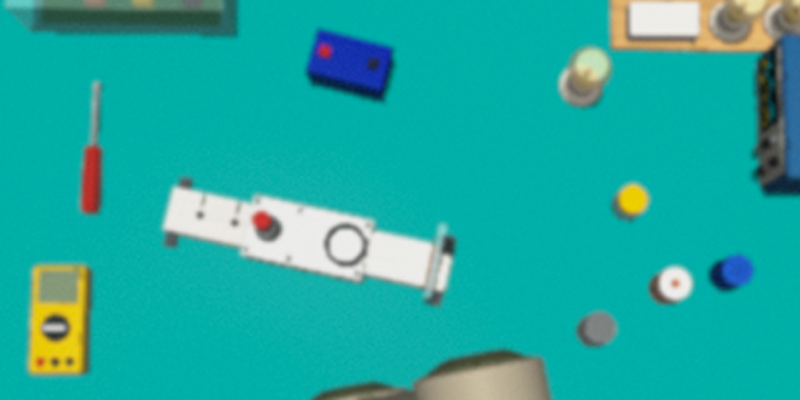

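The pictures show the receiver (white caps, copper winding) at top-crop (676,284), about 80 mm from a blue look-alike at (735,271). The dummy is at (598,328), the jar at (632,200), the ring at (346,244) and the knob at (262,220). The next holes are at (236,223) and (200,215). Next I'll measure these to sub-pixel.

```bash
cat > h.py <<'E'
import numpy as np, cv2
from scipy.optimize import least_squares
def proj(p,P):
    c=np.atleast_2d(P)@p["view"][:3,:3].T+p["view"][:3,3]
    return np.c_[p["fx"]*c[:,0]/-c[:,2]+p["cx"], -p["fy"]*c[:,1]/-c[:,2]+p["cy"]]
def back(p,uv,z):
    f=lambda x: proj(p,[x[0],x[1],z])[0]-uv
    return least_squares(f,[500,0]).x
def mask(p,fn,box,near=None):
    "mask at 4x; fn(hsv,rgb)->bool; the blob nearest to 'near' (or the largest)"
    x0,y0,x1,y1=box
    im=cv2.resize(p["frame"][y0:y1,x0:x1],None,fx=4,fy=4,interpolation=cv2.INTER_CUBIC)
    m=fn(cv2.cvtColor(im,cv2.COLOR_RGB2HSV).astype(int),im.astype(int)).astype(np.uint8)
    n,l,st,ce=cv2.connectedComponentsWithStats(m)
    if n<2: return None
    i=1+(np.argmax(st[1:,4]))
    pts=np.argwhere(l==i)[:,::-1]
    return (pts+.5)/4-.5+[x0,y0], st[i,4]/16
def hullc(uv):
    h=cv2.convexHull(uv.astype(np.float32)); M=cv2.moments(h); return np.array([M["m10"],M["m01"]])/M["m00"], M["m00"]
def cyl(x,y,r,z0,z1):
    a=np.linspace(0,2*np.pi,60); c=np.c_[x+r*np.cos(a),y+r*np.sin(a)]
    return np.r_[np.c_[c,0*a+z0],np.c_[c,0*a+z1]]
def fit(p,cen,r,z0,z1):
    return least_squares(lambda q: hullc(proj(p,cyl(*q,r,z0,z1)))[0]-cen, back(p,cen,(z0+z1)/2)).x
E
cat > m1.py <<'E'
from h import *
from rig import eyes
S=eyes.capture("side");T=eyes.capture("top")
red=lambda h,c:(c[...,0]>120)&(c[...,1]<80)&(c[...,2]<80)
white=lambda h,c:(c.min(2)>150)
dark=lambda h,c:(c.max(2)<95)
for nm,p,f,b,cy in [("knob",T,red,(185,190,207,215),(13,106,140)),("knob",S,red,(228,150,248,172),(13,106,140)),
  ("cap",T,white,(346,218,371,242),(21.5,72,80)),("cap",S,white,(206,276,230,300),(21.5,72,80)),
  ("ring",T,dark,(216,200,242,226),(29,65,73)),("ring",S,dark,(222,180,244,202),(29,65,73)),
  ]:
    r=mask(p,f,b)
    if r is None: print(nm,"none");continue
    c,A=hullc(r[0]); xy=fit(p,c,*cy); print(nm,c.round(2),"area",round(A,1),"model",round(hullc(proj(p,cyl(*xy,*cy)))[1],1),xy.round(1), (r[0].max(0)-r[0].min(0)).round(1))
# holes in rail top
for cu in [(194,204),(180,201),(170,201)]: pass
g=cv2.cvtColor(T["frame"],cv2.COLOR_RGB2GRAY)
print(g[194:208,165:192])
np.save("T.npy",T["frame"]);np.save("S.npy",S["frame"])
o=np.vstack([cv2.resize(T["frame"][185:240,150:280],(780,330),interpolation=cv2.INTER_CUBIC)])
cv2.imwrite("pics/rail1.png",o[...,::-1])
E
python3 m1.py
```

```text
knob [194.74 202.92] area 28.3 model 62.6 [511.1 186.2] [6.2 6.2]
knob [236.86 157.45] area 17.4 model 69.5 [513.7 195.7] [4.8 4.2]
cap [359.63 227.58] area 133.5 model 134.0 [ 442.4 -367.6] [12.8 13. ]
cap [216.21 284.77] area 150.2 model 159.6 [ 443.7 -371.2] [14.8 12.8]
ring none
ring [231.53 190.75] area 149.7 model 151.1 [491.3  62.4] [13.2 13.2]
[[234 234 234 233 230 210 186 208 228 233 230 229 227 223 218 210 205 199
  189 174 159 152 153 149 147 162 185]
 [233 233 233 232 227 204 189 215 230 233 233 233 232 232 230 230 227 227
  219 203 181 179 184 181 173 179 197]
 [234 233 233 232 226 204 202 222 231 233 233 232 233 232 232 232 232 232
  228 210 186 197 215 217 207 207 215]
 [234 235 233 232 226 214 219 229 232 232 233 232 233 231 232 231 232 232
  226 203 181 204 226 229 227 225 228]
 [234 234 232 226 213 209 221 230 233 232 232 232 232 233 232 232 232 232
  225 196 182 212 228 232 231 231 229]
 [234 233 229 207 176 171 201 225 231 233 232 233 232 233 232 232 232 231
  223 199 198 220 230 231 229 228 213]
 [233 233 226 190 141 134 179 219 230 232 232 231 231 232 232 232 232 231
  223 211 215 227 232 230 226 212 184]
 [234 233 227 197 156 151 190 222 229 231 231 232 231 231 232 231 230 224
  212 207 220 230 232 231 224 195 151]
 [234 233 231 220 200 201 218 228 231 232 231 230 231 230 231 228 225 203
  173 174 205 226 230 230 224 189 144]
 [235 234 234 231 229 228 231 233 233 233 231 231 231 230 230 229 220 180
  134 139 183 220 228 228 224 197 154]
 [233 234 233 234 233 234 234 234 234 233 233 233 233 232 233 231 221 187
  148 149 187 220 227 227 226 212 171]
 [232 234 232 233 234 234 234 233 232 235 234 234 234 233 234 231 228 216
  196 198 216 227 228 229 230 225 190]
 [230 232 233 232 233 233 233 233 234 233 234 234 233 233 234 233 234 229
  226 227 228 231 230 232 233 231 201]
 [221 226 229 228 231 231 232 233 233 233 233 233 232 234 232 233 233 233
  232 233 232 231 230 232 236 232 214]]
```

View pics/rail1.png

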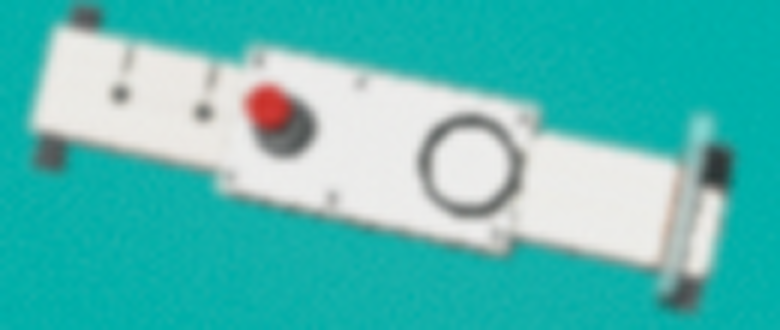

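The pictures show the ring at (470,165), the knob at (268,107), and holes at (204,112) and (121,93) in this crop. I'll refine the masks and compute ring, knob, holes and rail direction.

```bash
cat > m2.py <<'E'
from h import *
from rig import eyes
S=eyes.capture("side");T=eyes.capture("top")
red=lambda h,c:(c[...,0]-np.maximum(c[...,1],c[...,2])>35)
white=lambda h,c:(c[...,0]>125)&(c[...,0]>.75*c[...,1])
dark=lambda h,c:(c.max(2)<165)
dark2=lambda h,c:(c.max(2)<120)
for nm,p,f,b,cy in [("knob",T,red,(185,190,207,215),(13,106,140)),("knob",S,red,(228,150,248,172),(13,106,140)),
  ("cap",T,white,(346,218,371,236),(21.5,80,80)),("cap",T,white,(346,218,371,242),(21.5,72,80)),("cap",S,white,(206,276,230,300),(21.5,80,80)),("cap",S,white,(206,276,230,300),(21.5,70,80)),
  ("ring",T,dark,(218,202,239,223),(29,65,73)),("ring",T,dark,(218,202,239,223),(29,73,73)),("ring",S,dark2,(222,180,244,202),(29,65,73))]:
    r=mask(p,f,b)
    c,A=hullc(r[0]); xy=fit(p,c,*cy); print(nm,p["shot"],c.round(2),"area",round(A,1),"model",round(hullc(proj(p,cyl(*xy,*cy)))[1],1),xy.round(1), (r[0].max(0)-r[0].min(0)).round(1))
g=cv2.cvtColor(T["frame"],cv2.COLOR_RGB2GRAY).astype(float)
H=[]
for u,v in [(169.6,200.1),(183.5,203.2)]:
    u0,v0=int(round(u)),int(round(v)); w=np.clip(225-g[v0-1:v0+3,u0-3:u0+4],0,None); yy,xx=np.mgrid[v0-1:v0+3,u0-3:u0+4]
    uv=np.array([(w*xx).sum(),(w*yy).sum()])/w.sum(); H.append(back(T,uv,34)); print("hole",uv.round(2),H[-1].round(1))
d=H[0]-H[1]; print("dist",np.hypot(*d),"dir",d/np.hypot(*d))
# rail ends / carriage mask
w=mask(T,lambda h,c:(c.min(2)>140),(150,185,280,245))[0]
print("cam",[(-p["view"][:3,:3].T@p["view"][:3,3]).round(0) for p in(T,S)])
r=cv2.minAreaRect((w).astype(np.float32)); print(r)
E
python3 m2.py
```

```text
knob 6 [194.16 202.3 ] area 52.0 model 62.7 [513.1 188.2] [8.2 8.2]
knob 5 [236.86 159.25] area 47.9 model 70.2 [513.5 184.1] [6. 9.]
cap 6 [359.28 227.74] area 143.0 model 127.6 [ 441.5 -365.6] [13.5 13.2]
cap 6 [359.28 227.76] area 143.6 model 134.0 [ 441.8 -366.4] [13.5 13.5]
cap 5 [216.23 285.08] area 157.8 model 136.1 [ 444.  -375.4] [14.8 13.2]
cap 5 [216.23 285.08] area 157.8 model 165.7 [ 443.8 -371.6] [14.8 13.2]
ring 6 [228.01 212.21] area 227.5 model 230.8 [488.6  78.3] [17.2 17. ]
ring 6 [228.01 212.21] area 227.5 model 226.6 [488.2  78.1] [17.2 17. ]
ring 5 [231.5 190.8] area 163.1 model 151.1 [491.2  62.1] [14. 14.]
hole [169.61 200.28] [531.6 285.2]
hole [183.46 203.32] [521.6 236.4]
dist 49.844182482984415 dir [0.20014623 0.97976604]
cam [array([ 284.,  -11., 1757.]), array([  505., -1192.,  1141.])]
((212.9578094482422, 209.42074584960938), (115.66743469238281, 25.3245792388916), 12.417445182800293)
```

```bash
cat > go.py <<'E'
import sys, numpy as np
from scipy.spatial.transform import Rotation as R
from rig import telemetry
# usage: go.py x y z  -> tool-frame units to that TCP, jaws along rail x (0.98,-0.2), pointing down
s=telemetry.sense(); q=s["ee_rot"]; Rc=R.from_quat(np.r_[q[1:],q[0]])
y=np.array([.98,-.2,0]);y/=np.linalg.norm(y); z=np.array([0,0,-1.]); Rt=R.from_matrix(np.c_[np.cross(y,z),y,z])
print("t",round(s["time_s"],2),"pos",s["eef_pos"].round(1),"F",s["force"].round(1),"w",round(s["grip_width"],3),"j",s["joints"].round(2))
if len(sys.argv)>3:
    d=np.array(list(map(float,sys.argv[1:4])))-s["eef_pos"]
    print("shift u",(Rc.inv().apply(d)/120).round(3),"turn u",((Rc.inv()*Rt).as_rotvec()/.5).round(3))
E
python3 go.py 442.3 -367.5 140
```

```text
t 1.4 pos [ 217.3 -477.9  231.3] F [-1.2  0.2  0.1] w 0.999 j [-1.37  0.31  1.5  -0.    1.33 -0.22]
shift u [ 2.088 -0.061  0.761] turn u [-0.    -0.    -1.885]
```

drive_tool --series "0.1 0 0 0 0 -0.1 1; 0.3 0 0 0 0 -0.3 1; 0.5 0 0 0 0 -0.5 1; 0.7 0 0 0 0 -0.7 1; 0.9 0 0 0 0 -0.9 1; 1 0 0 0 0 -0.94 1; 1 0 0 0 0 -0.94 1" --newtons 40

```text
time_s: 2.1
eef_pos: [327.7, -427.5, 231.2]
ee_rot: [-0.0, 0.901, 0.434, 0.0]
force: [-0.8, 0.0, -0.6]
grip_width: 0.999
```

```bash
python3 go.py 442.3 -367.5 140
```

```text
t 2.1 pos [ 327.7 -427.5  231.2] F [-0.8  0.  -0.6] w 0.999 j [-1.13  0.34  1.46  0.    1.34 -0.46]
shift u [0.986 0.436 0.76 ] turn u [-0.    -0.    -0.942]
```

drive_tool --series "0.1 0.04 0 0 0 -0.1 1; 0.3 0.13 0.1 0 0 -0.3 1; 0.5 0.22 0.3 0 0 -0.5 1; 0.7 0.31 0.5 0 0 -0.7 1; 0.9 0.4 0.65 0 0 -0.9 1; 0.986 0.436 0.76 0 0 -0.942 1; 0.986 0.436 0.76 0 0 -0.942 1; 0.986 0.436 0.76 0 0 -0.942 1"

```text
time_s: 2.9
eef_pos: [441.9, -368.2, 140.7]
ee_rot: [0.0, 0.775, 0.632, -0.0]
force: [-0.7, -0.1, 0.3]
grip_width: 0.999
```

```bash
python3 go.py 442.3 -367.5 42
python3 - <<'E'
from h import *
from rig import eyes
a=[]
for n,b in(("top",(325,190,405,262)),("side",(180,230,280,320))):
    p=eyes.capture(n); a.append(cv2.resize(p["frame"][b[1]:b[3],b[0]:b[2]],(390,360),interpolation=cv2.INTER_CUBIC))
cv2.imwrite("pics/pre.png",np.hstack(a)[...,::-1])
E
```

```text
t 2.9 pos [ 441.9 -368.2  140.7] F [-0.7 -0.1  0.3] w 0.999 j [-0.9   0.5   1.46 -0.    1.17 -0.69]
shift u [0.007 0.002 0.822] turn u [ 0.001  0.001 -0.004]
```

View pics/pre.png

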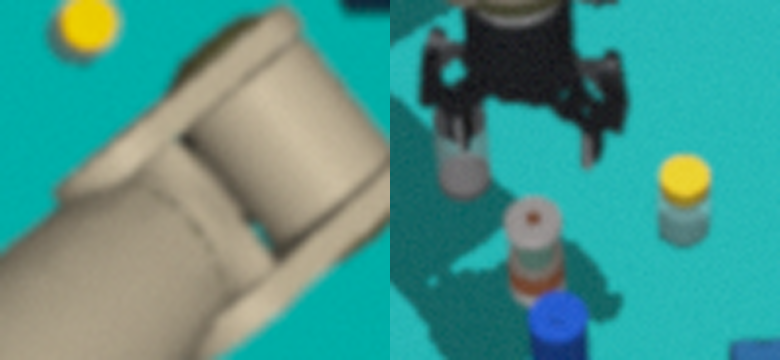

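The side view shows the tube at (533,250) in the right half, below the open fingers at (465,145) and (590,165). The jaws straddle it, so I'm descending and gripping.

drive_tool --series "0 0 0.15 0 0 0 1; 0 0 0.35 0 0 0 1; 0 0 0.55 0 0 0 1; 0 0 0.7 0 0 0 1; 0 0 0.8 0 0 0 1; 0.007 0.002 0.822 0 0 0 1; 0.007 0.002 0.822 0 0 0 1; 0.007 0.002 0.822 0 0 0 0.7; 0.007 0.002 0.822 0 0 0 0.6; 0.007 0.002 0.822 0 0 0 0.5; 0.007 0.002 0.822 0 0 0 0.45; 0.007 0.002 0.822 0 0 0 0.3; 0.007 0.002 0.822 0 0 0 0.3; 0.007 0.002 0.822 0 0 0 0.3; 0.007 0.002 0.822 0 0 0 0.3; 0.007 0.002 0.822 0 0 0 0.3" --newtons 40

```text
time_s: 4.6
eef_pos: [442.5, -368.2, 43.3]
ee_rot: [0.001, 0.775, 0.632, -0.0]
force: [-0.3, 1.1, 5.9]
grip_width: 0.496
```

```bash
python3 go.py 442.3 -367.5 150
```

```text
t 4.6 pos [ 442.5 -368.2   43.3] F [-0.3  1.1  5.9] w 0.496 j [-0.9   0.63  1.55 -0.    0.96 -0.69]
shift u [ 0.003 -0.001 -0.89 ] turn u [ 0.004  0.004 -0.004]
```

drive_tool --series "0 0 -0.05 0 0 0 0.3; 0 0 -0.15 0 0 0 0.3; 0 0 -0.35 0 0 0 0.3; 0 0 -0.55 0 0 0 0.3; 0 0 -0.75 0 0 0 0.3; 0 0 -0.9 0 0 0 0.3; 0 0 -1 0 0 0 0.3; 0 0 -1 0 0 0 0.3"

```text
time_s: 5.4
eef_pos: [442.8, -368.4, 165.1]
ee_rot: [0.003, 0.775, 0.632, -0.0]
force: [-0.2, 0.4, -1.7]
grip_width: 0.496
```

```bash
python3 go.py 489 78.5 195
```

```text
t 5.4 pos [ 442.8 -368.4  165.1] F [-0.2  0.4 -1.7] w 0.496 j [-0.9   0.48  1.44 -0.    1.22 -0.69]
shift u [ 3.724 -0.374 -0.266] turn u [ 0.009  0.008 -0.004]
```

drive_tool --series "0.08 -0.01 -0.05 0 0 0 0.3; 0.25 -0.03 -0.15 0 0 0 0.3; 0.45 -0.05 -0.25 0 0 0 0.3; 0.65 -0.07 -0.27 0 0 0 0.3; 0.85 -0.085 -0.27 0 0 0 0.3; 1 -0.1 -0.27 0 0 0 0.3"

```text
time_s: 6.0
eef_pos: [455.0, -246.2, 196.5]
ee_rot: [0.002, 0.775, 0.632, -0.0]
force: [0.8, -0.6, -0.7]
grip_width: 0.495
```

drive_tool --series "0.2 -0.02 0 0 0 0 0.3; 0.4 -0.04 0 0 0 0 0.3; 0.6 -0.06 0 0 0 0 0.3; 0.8 -0.08 0 0 0 0 0.3; 1 -0.1 0 0 0 0 0.3"

```text
time_s: 6.5
eef_pos: [467.1, -124.8, 195.7]
ee_rot: [0.002, 0.775, 0.632, -0.0]
force: [-0.2, -0.1, -1.4]
grip_width: 0.496
```

drive_tool --series "0.2 -0.02 0 0 0 0 0.3; 0.4 -0.04 0 0 0 0 0.3; 0.6 -0.06 0 0 0 0 0.3; 0.75 -0.075 0 0 0 0 0.3; 0.85 -0.085 0 0 0 0 0.3; 0.9 -0.09 0 0 0 0 0.3; 0.9 -0.09 0 0 0 0 0.3"

```text
time_s: 7.2
eef_pos: [478.2, -16.5, 195.2]
ee_rot: [0.002, 0.775, 0.632, -0.0]
force: [0.8, -0.1, -1.3]
grip_width: 0.494
```

```bash
python3 go.py 489 78.5 195
```

```text
t 7.2 pos [478.2 -16.5 195.2] F [ 0.8 -0.1 -1.3] w 0.494 j [-0.28  0.24  1.69 -0.    1.21 -0.08]
shift u [ 0.794 -0.071 -0.001] turn u [ 0.004  0.006 -0.002]
```

drive_tool --series "0.1 -0.01 0 0 0 0 0.3; 0.3 -0.025 0 0 0 0 0.3; 0.5 -0.045 0 0 0 0 0.3; 0.65 -0.06 0 0 0 0 0.3; 0.75 -0.068 0.1 0 0 0 0.3; 0.794 -0.071 0.25 0.004 0.006 -0.002 0.3; 0.794 -0.071 0.4 0.004 0.006 -0.002 0.3; 0.794 -0.071 0.5 0.004 0.006 -0.002 0.3; 0.794 -0.071 0.55 0.004 0.006 -0.002 0.3; 0.794 -0.071 0.55 0.004 0.006 -0.002 0.3; 0.794 -0.071 0.55 0.004 0.006 -0.002 0.3"

```text
time_s: 8.3
eef_pos: [489.4, 78.2, 129.4]
ee_rot: [0.0, 0.775, 0.632, 0.0]
force: [-0.5, -0.5, -0.1]
grip_width: 0.494
```

```bash
python3 go.py 489 78.5 195
python3 - <<'E'
from h import *
from rig import eyes
a=[]
for n,b in(("top",(165,170,265,250)),("side",(195,130,275,220))):
    p=eyes.capture(n); np.save(n+"1.npy",p["frame"]); a.append(cv2.resize(p["frame"][b[1]:b[3],b[0]:b[2]],(400 if n=="side" else 400,450 if n=="side" else 320),interpolation=cv2.INTER_CUBIC))
    for nm,P in(("tcp",[489,78.5,129.6]),("ring rim",[488.8,78.5,73]),("tube bot",[488.8,78.5,87])): print(n,nm,proj(p,P).round(1))
a[0]=np.pad(a[0],((0,130),(0,0),(0,0)))
cv2.imwrite("pics/hover.png",np.hstack(a)[...,::-1])
E
```

```text
t 8.3 pos [489.4  78.2 129.4] F [-0.5 -0.5 -0.1] w 0.494 j [-0.08  0.36  1.72  0.    1.06  0.12]
shift u [ 0.002 -0.004 -0.547] turn u [ 0.002 -0.001 -0.   ]
top tcp [[227.  209.8]]
top ring rim [[227.9 212. ]]
top tube bot [[227.7 211.5]]
side tcp [[230.5 175.2]]
side ring rim [[230.8 187.1]]
side tube bot [[230.7 184.2]]
```

View pics/hover.png

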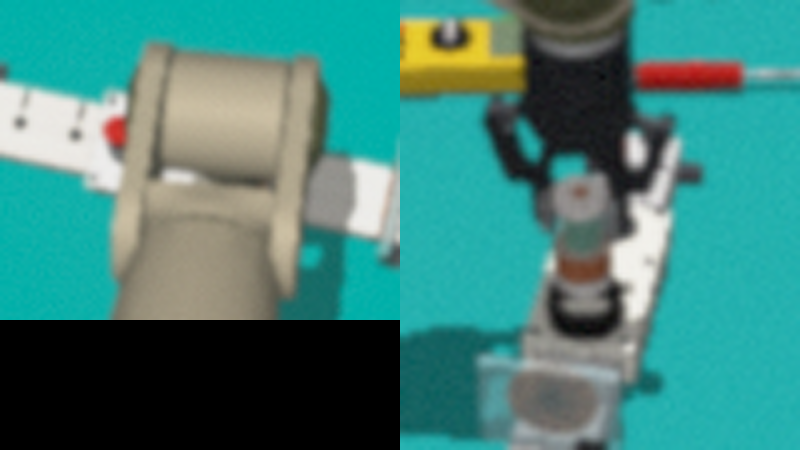

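In the right half the tube is held upright at (583,230), just above the ring at about (584,305). The top view is hidden by the arm. I'll compare tube and ring in the side image by number.

Run:
```python
from h import *
from rig import eyes
p=eyes.capture("side")
def rows(ys,xs,f):
    for y in ys:
        r=p["frame"][y,xs[0]:xs[1]].astype(int); print(y,[tuple(v) if f==0 else int(f(v)) for v in r])
cop=lambda h,c:(c[...,0]-c[...,2]>30)&(c[...,0]>c[...,1]+20)
m=mask(p,cop,(220,170,245,192)); c,A=hullc(m[0]); print("copper",c,A,m[0].min(0),m[0].max(0))
cap=lambda h,c:(c[...,0]>100)&(c[...,0]>.75*c[...,1])&(abs(c[...,0]-c[...,1])<30)
m=mask(p,cap,(222,160,242,178)); c,A=hullc(m[0]); print("cap",c,A,m[0].min(0),m[0].max(0),"fit",fit(p,c,21.5,156,166),"model A",hullc(proj(p,cyl(489,78,21.5,156,166)))[1])
for z in(166,146,126,106,86): print(z,proj(p,[489.4,78.2,z]).round(2))
print("red chan rows");
rows(range(163,200,2),(222,244),lambda v:v[0])
q=cyl(489,78.5,29,73,73);h=proj(p,q);print("ring model rim px",h.min(0),h.max(0))
q=cyl(489.4,78.2,21.5,86.1,86.1);h=proj(p,q);print("tube bottom px",h.min(0),h.max(0))
```

```text
copper [231.20606576 183.2       ] 45.9375 [226.375 180.625] [236.125 186.125]
cap [230.7957996  169.34826248] 92.625 [224.875 164.375] [236.625 174.125] fit [490.60430392  72.79841885] model A 95.32932009652723
166 [[230.43 167.32]]
146 [[230.54 171.72]]
126 [[230.66 176.05]]
106 [[230.78 180.3 ]]
86 [[230.89 184.49]]
red chan rows
163 [30, 21, 32, 31, 31, 36, 37, 33, 42, 41, 54, 54, 41, 33, 31, 23, 21, 39, 74, 109, 119, 93]
165 [29, 30, 25, 40, 55, 80, 105, 123, 124, 125, 120, 120, 132, 119, 73, 39, 26, 22, 31, 34, 33, 29]
167 [35, 34, 55, 90, 124, 140, 143, 139, 130, 127, 136, 144, 145, 133, 94, 48, 32, 26, 26, 36, 38, 44]
169 [53, 71, 82, 106, 135, 144, 144, 137, 131, 132, 138, 140, 145, 138, 112, 69, 36, 45, 91, 146, 173, 168]
171 [53, 77, 85, 100, 130, 145, 146, 146, 146, 143, 144, 147, 143, 129, 109, 97, 75, 59, 107, 179, 222, 219]
173 [49, 66, 72, 73, 89, 111, 125, 135, 142, 141, 130, 119, 109, 98, 91, 90, 69, 48, 81, 147, 211, 235]
175 [51, 65, 67, 67, 88, 98, 86, 78, 82, 80, 79, 73, 77, 82, 85, 83, 71, 50, 57, 98, 176, 231]
177 [34, 39, 47, 64, 89, 91, 79, 73, 77, 74, 73, 7
[... 679 characters left out ...]
61, 134, 201, 229, 239, 237]
191 [128, 126, 84, 42, 41, 77, 114, 129, 137, 135, 134, 133, 131, 120, 90, 45, 46, 111, 190, 233, 240, 227]
193 [139, 133, 103, 52, 19, 31, 34, 47, 54, 53, 52, 57, 50, 38, 18, 19, 44, 105, 174, 214, 197, 165]
195 [118, 134, 124, 91, 46, 24, 18, 20, 14, 16, 18, 23, 21, 21, 14, 43, 77, 113, 143, 147, 139, 125]
197 [135, 147, 145, 136, 121, 102, 85, 71, 65, 59, 60, 62, 63, 71, 94, 123, 123, 119, 128, 142, 131, 96]
199 [146, 151, 148, 147, 148, 150, 149, 146, 145, 144, 144, 143, 147, 153, 155, 156, 154, 168, 200, 193, 136, 86]
ring model rim px [223.05962062 182.1842511 ] [238.65234585 192.21325092]
tube bottom px [225.0818743 180.7987322] [236.70252859 188.22067688]
```

drive_tool --series "-0.009 0.004 0 0 0 0 0.3; -0.009 0.004 0.03 0 0 0 0.3; -0.009 0.004 0.06 0 0 0 0.3; -0.009 0.004 0.09 0 0 0 0.3; -0.009 0.004 0.11 0 0 0 0.3; -0.009 0.004 0.13 0 0 0 0.3; -0.009 0.004 0.15 0 0 0 0.3; -0.009 0.004 0.165 0 0 0 0.3; -0.009 0.004 0.165 0 0 0 0.3"

```text
time_s: 9.35
eef_pos: [489.6, 77.1, 109.5]
ee_rot: [0.0, 0.775, 0.632, 0.0]
force: [0.2, -0.0, -0.5]
grip_width: 0.492
```

```bash
python3 go.py 489.6 77.2 91.5
```

```text
t 9.35 pos [489.6  77.1 109.5] F [ 0.2 -0.  -0.5] w 0.492 j [-0.08  0.38  1.74  0.    1.01  0.12]
shift u [ 0.001 -0.     0.15 ] turn u [ 0.002 -0.001  0.   ]
```

drive_tool --series "0 0 0.03 0 0 0 0.3; 0 0 0.06 0 0 0 0.3; 0 0 0.09 0 0 0 0.3; 0 0 0.12 0 0 0 0.3; 0 0 0.14 0 0 0 0.3; 0 0 0.147 0 0 0 0.3; 0 0 0.147 0 0 0 0.3"

```text
time_s: 10.05
eef_pos: [489.6, 77.1, 91.7]
ee_rot: [0.0, 0.775, 0.632, 0.0]
force: [0.5, 0.7, -1.4]
grip_width: 0.493
```

```bash
python3 go.py 489.6 77.2 91.3;  python3 - <<'E'
from h import *
from rig import eyes
b=(195,130,275,220);p=eyes.capture("side");cv2.imwrite("pics/in.png",cv2.resize(p["frame"][b[1]:b[3],b[0]:b[2]],(480,540),interpolation=cv2.INTER_CUBIC)[...,::-1])
E
```

```text
t 10.05 pos [489.6  77.1  91.7] F [ 0.5  0.7 -1.4] w 0.493 j [-0.08  0.41  1.76  0.    0.97  0.12]
shift u [0.001 0.    0.004] turn u [ 0.001 -0.001  0.   ]
```

View pics/in.png

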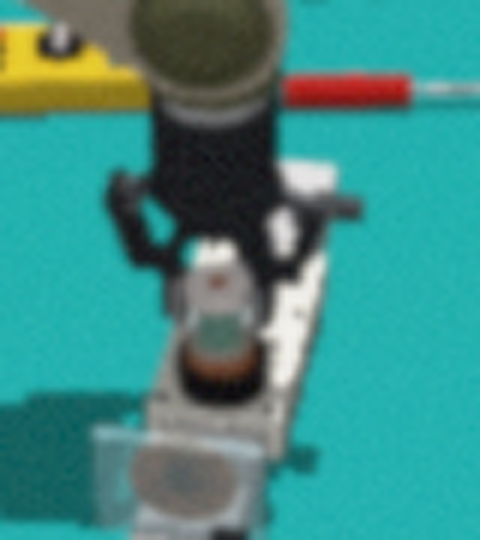

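The tube is inside the ring at (218,340) in the crop, with the copper half hidden by the rim. I'll lower it the last millimetre until it touches, then open and lift.

drive_tool --series "0 0 0.004 0 0 0 0.3; 0 0 0.008 0 0 0 0.3; 0 0 0.01 0 0 0 0.3"

```text
time_s: 10.4
eef_pos: [489.8, 77.1, 91.2]
ee_rot: [0.0, 0.775, 0.632, 0.001]
force: [-2.0, -1.0, 7.4]
grip_width: 0.496
```

drive_tool --series "0 0 0 0 0 0 0.52; 0 0 0 0 0 0 0.6; 0 0 0 0 0 0 0.7; 0 0 0 0 0 0 0.8; 0 0 0 0 0 0 0.8; 0 0 0 0 0 0 0.8; 0 0 -0.1 0 0 0 0.8; 0 0 -0.2 0 0 0 0.8; 0 0 -0.4 0 0 0 0.8; 0 0 -0.6 0 0 0 0.8; 0 0 -0.8 0 0 0 0.8; 0 0 -0.9 0 0 0 0.8"

```text
time_s: 11.6
eef_pos: [490.4, 77.1, 202.2]
ee_rot: [0.002, 0.775, 0.633, 0.002]
force: [0.1, 0.3, -0.2]
grip_width: 0.798
```

```bash
python3 go.py 511.2 186.3 195;  python3 - <<'E'
from h import *
from rig import eyes
b=(195,130,275,220);p=eyes.capture("side");cv2.imwrite("pics/seat.png",cv2.resize(p["frame"][b[1]:b[3],b[0]:b[2]],(480,540),interpolation=cv2.INTER_CUBIC)[...,::-1])
E
```

```text
t 11.6 pos [490.4  77.1 202.2] F [ 0.1  0.3 -0.2] w 0.798 j [-0.08  0.27  1.63  0.    1.23  0.12]
shift u [ 0.926 -0.012  0.061] turn u [ 0.011 -0.002  0.   ]
```

View pics/seat.png

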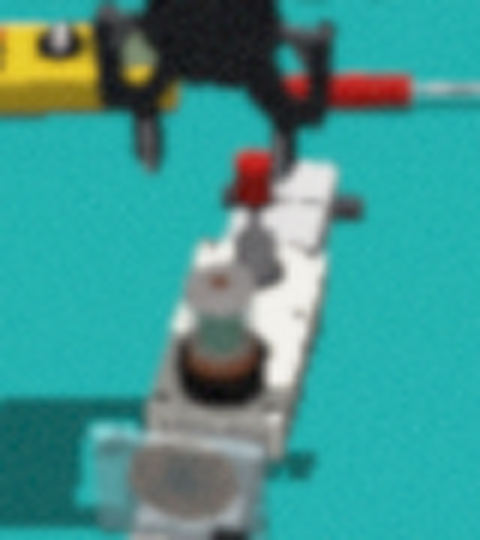

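The receiver stands upright in the ring at (218,330), released after a 7.4 N touch at the expected height. The knob is at (253,180). Now to the knob.

drive_tool --series "0.1 0 0 0.011 -0.002 0 0.8; 0.3 0 0 0.011 -0.002 0 0.8; 0.5 -0.01 0 0.011 -0.002 0 0.8; 0.7 -0.012 0.03 0.011 -0.002 0 0.8; 0.85 -0.012 0.06 0.011 -0.002 0 0.8; 0.926 -0.012 0.06 0.011 -0.002 0 0.8; 0.926 -0.012 0.06 0.011 -0.002 0 0.8; 0.926 -0.012 0.06 0.011 -0.002 0 0.8"

```text
time_s: 12.45
eef_pos: [511.5, 186.0, 195.6]
ee_rot: [0.0, 0.775, 0.633, 0.0]
force: [0.1, -0.7, 0.8]
grip_width: 0.802
```

```bash
python3 go.py 511.6 186.3 105;  python3 - <<'E'
from h import *
from rig import eyes
b=(195,120,275,210);p=eyes.capture("side");cv2.imwrite("pics/knob.png",cv2.resize(p["frame"][b[1]:b[3],b[0]:b[2]],(480,540),interpolation=cv2.INTER_CUBIC)[...,::-1])
red=lambda h,c:(c[...,0]-np.maximum(c[...,1],c[...,2])>35)
c,A=hullc(mask(p,red,(228,146,250,172))[0]);print(c,A,fit(p,c,13,106,140)); print("model",proj(p,[[511.6,186.3,z] for z in(106,123,140)]).round(1))
E
```

```text
t 12.45 pos [511.5 186.  195.6] F [ 0.1 -0.7  0.8] w 0.802 j [ 0.13  0.38  1.49 -0.    1.26  0.34]
shift u [ 0.003 -0.     0.755] turn u [0.002 0.001 0.   ]
[236.77653886 159.70050861] 39.9375 [513.16018867 181.20907094]
model [[236.4 162.5]
 [236.3 158.9]
 [236.3 155.3]]
```

View pics/knob.png

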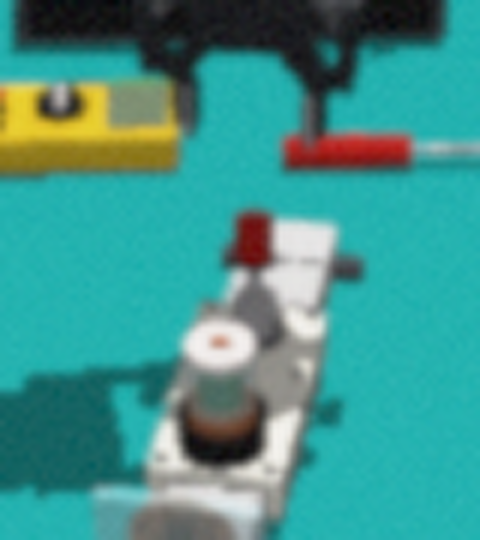

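The knob at (253,240) sits on the mid-line between the fingers at (190,110) and (312,120). I'm descending and closing.

drive_tool --series "0 0 0.1 0 0 0 0.8; 0 0 0.25 0 0 0 0.8; 0 0 0.4 0 0 0 0.8; 0 0 0.55 0 0 0 0.8; 0 0 0.68 0 0 0 0.8; 0 0 0.75 0 0 0 0.8; 0 0 0.755 0 0 0 0.8; 0 0 0.755 0 0 0 0.6; 0 0 0.755 0 0 0 0.5; 0 0 0.755 0 0 0 0.42; 0 0 0.755 0 0 0 0.36; 0 0 0.755 0 0 0 0.3; 0 0 0.755 0 0 0 0.15; 0 0 0.755 0 0 0 0.15; 0 0 0.755 0 0 0 0.15; 0 0 0.755 0 0 0 0.15" --newtons 40

```text
time_s: 14.1
eef_pos: [512.8, 185.6, 105.8]
ee_rot: [0.001, 0.775, 0.632, 0.002]
force: [5.9, -0.9, -0.5]
grip_width: 0.291
```

```bash
python3 go.py 511.6 186.3 124
```

```text
t 14.1 pos [512.8 185.6 105.8] F [ 5.9 -0.9 -0.5] w 0.291 j [ 0.13  0.48  1.6  -0.    1.05  0.34]
shift u [ 0.004 -0.01  -0.152] turn u [ 0.009 -0.001 -0.001]
```

drive_tool --series "0 0.01 0 0 0 0 0.15; 0 0.01 -0.03 0 0 0 0.15; 0 0.01 -0.06 0 0 0 0.15; 0 0.01 -0.09 0 0 0 0.15; 0 0.01 -0.12 0 0 0 0.15; 0 0.01 -0.135 0 0 0 0.15; 0 0.01 -0.135 0 0 0 0.15; 0 0.01 -0.135 0 0 0 0.15; 0 0.01 -0.135 0 0 0 0.15"

```text
time_s: 15.0
eef_pos: [513.0, 185.4, 121.5]
ee_rot: [0.001, 0.775, 0.632, 0.001]
force: [-4.4, 1.2, -6.3]
grip_width: 0.29
```

```bash
python3 go.py 522.8 235 121.5;  python3 - <<'E'
from h import *
from rig import eyes
b=(195,110,275,210);p=eyes.capture("side");cv2.imwrite("pics/lift.png",cv2.resize(p["frame"][b[1]:b[3],b[0]:b[2]],(480,600),interpolation=cv2.INTER_CUBIC)[...,::-1])
E
```

```text
t 15.0 pos [513.  185.4 121.5] F [-4.4  1.2 -6.3] w 0.29 j [ 0.13  0.47  1.58 -0.    1.09  0.33]
shift u [ 0.421 -0.003 -0.   ] turn u [ 0.004  0.    -0.001]
```

View pics/lift.png

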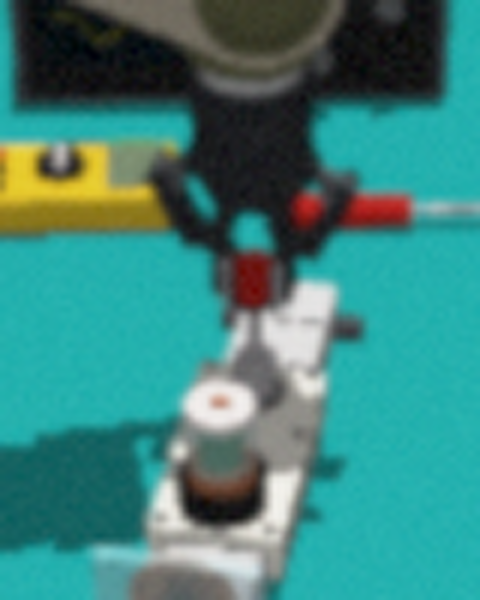

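The knob is gripped at (252,280) and the plunger rod shows below it. The pull force of 6.3 N matches a lift of about 21 mm. Now sliding 50 mm along the rail.

drive_tool --series "0.01 -0.004 0 0 0 0 0.15; 0.04 -0.004 0 0 0 0 0.15; 0.09 -0.004 0 0 0 0 0.15; 0.15 -0.004 0 0 0 0 0.15; 0.21 -0.004 0 0 0 0 0.15; 0.27 -0.004 0 0 0 0 0.15; 0.33 -0.004 0 0 0 0 0.15; 0.37 -0.004 0 0 0 0 0.15; 0.4 -0.004 0 0 0 0 0.15; 0.415 -0.004 0 0 0 0 0.15; 0.42 -0.004 0 0 0 0 0.15; 0.42 -0.004 0 0 0 0 0.15; 0.42 -0.004 0 0 0 0 0.15"

```text
time_s: 16.35
eef_pos: [522.9, 235.0, 121.6]
ee_rot: [0.001, 0.775, 0.632, 0.001]
force: [3.7, 0.4, -7.1]
grip_width: 0.291
```

```bash
python3 go.py 522.8 235 100.8
```

```text
t 16.35 pos [522.9 235.  121.6] F [ 3.7  0.4 -7.1] w 0.291 j [ 0.22  0.52  1.49 -0.    1.13  0.42]
shift u [-0.    -0.002  0.174] turn u [ 0.005 -0.001 -0.001]
```

drive_tool --series "0 0 0.02 0 0 0 0.15; 0 0 0.04 0 0 0 0.15; 0 0 0.06 0 0 0 0.15; 0 0 0.075 0 0 0 0.15; 0 0 0.09 0 0 0 0.15; 0 0 0.1 0 0 0 0.15; 0 0 0.1 0 0 0 0.15"

```text
time_s: 17.05
eef_pos: [523.0, 235.0, 109.6]
ee_rot: [0.001, 0.775, 0.632, 0.001]
force: [3.0, -1.4, -1.7]
grip_width: 0.294
```

The pin entered the hole: the force follows the spring with no rail contact. Pressing home.

drive_tool --series "0 0 0.02 0 0 0 0.15; 0 0 0.04 0 0 0 0.15; 0 0 0.06 0 0 0 0.15; 0 0 0.07 0 0 0 0.15; 0 0 0.078 0 0 0 0.15; 0 0 0.082 0 0 0 0.15; 0 0 0.082 0 0 0 0.15; 0 0 0.082 0 0 0 0.15"

```text
time_s: 17.85
eef_pos: [523.2, 235.2, 100.7]
ee_rot: [0.001, 0.775, 0.632, 0.002]
force: [-1.8, -1.5, 7.6]
grip_width: 0.291
```

```bash
python3 go.py 522.8 235 100.8
```

```text
t 17.85 pos [523.2 235.2 100.7] F [-1.8 -1.5  7.6] w 0.291 j [ 0.22  0.55  1.51 -0.    1.08  0.42]
shift u [-0.002 -0.003 -0.001] turn u [ 0.007 -0.003 -0.001]
```

drive_tool --series "0 0 0.003 0 0 0 0.15; 0 0 0.005 0 0 0 0.15; 0 0 0.005 0 0 0 0.15; 0 0 0.005 0 0 0 0.15; 0 0 0.005 0 0 0 0.15"

```text
time_s: 18.35
eef_pos: [523.2, 235.3, 100.7]
ee_rot: [0.001, 0.775, 0.632, 0.002]
force: [-2.1, -0.9, 6.4]
grip_width: 0.295
```

```bash
python3 go.py;  python3 - <<'E'
from h import *
from rig import eyes,telemetry
b=(170,100,330,320);p=eyes.capture("side");cv2.imwrite("pics/end.png",cv2.resize(p["frame"][b[1]:b[3],b[0]:b[2]],(436,600),interpolation=cv2.INTER_CUBIC)[...,::-1])
cap=lambda h,c:(c.min(2)>150)
c,A=hullc(mask(p,cap,(222,152,244,170))[0]);print(c,A,fit(p,c,21.5,118,128),"expect",proj(p,[499.6,126.5,123]))
E
```

```text
t 18.35 pos [523.2 235.3 100.7] F [-2.1 -0.9  6.4] w 0.295 j [ 0.22  0.55  1.51 -0.    1.08  0.42]
[233.86683716 167.08325584] 50.40625 [501.59428268 135.52823543] expect [[233.35814015 168.53639143]]
```

View pics/end.png

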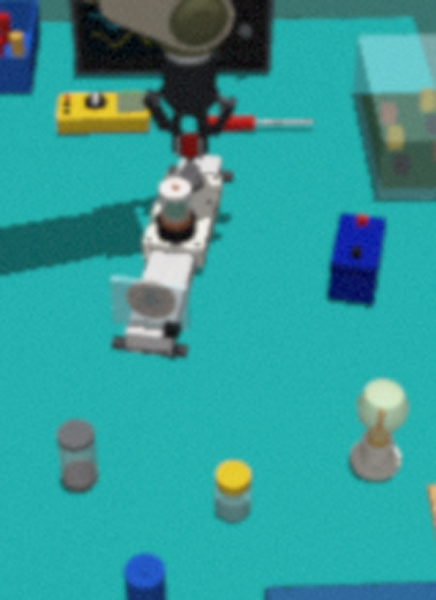

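The final picture shows the receiver upright in the ring at (175,210), the carriage moved along, the knob held at (190,145), and the other things in place. Handing in.

```bash
python3 -c "
from rig import ctrl; print(ctrl.finish_job())"
```

```text
the job is handed in; nothing more can be done
None
```

I finished the job and handed it in at about 18.4 s of the 54 s limit. The receiver stands in the ring, the carriage is at the next hole, and the fingers still hold the plunger pressed home. The hand-in gives no verdict, so the checks below are mine.

- **Receiver:** It touched the ring's floor with the fingers at 91.2 mm, where 91.3 mm was expected, and with about 7 N of contact. I then let it go, and the last picture shows it upright in the ring.
- **Plunger and carriage:**
  - The pull force of 6.3 N matched the spring at about 21 mm of lift, so the pin was clear of the rail.
  - The tool moved 50.6 mm along the rail.
  - On lowering, the force followed the spring with no sign of the pin resting on the rail.
- **Final hold:** The fingers ended at 100.7 mm, where 100.8 mm was expected for fully home. They grip with 40 N and press down with about 6 to 8 N.
- **Other things:** In the last side picture I saw no sign that the other things on the bench had moved. I compared them by eye, not by measurement.

**Checks that disagreed or failed:**
- The two cameras differed by up to about 16 mm in y, most for the ring. I trusted the top camera, and the force readings then agreed with it.
- My last numeric fit of the receiver's cap gave y = 135.5 mm where I expected 126.5 mm. The crop cut off part of the cap, so I disregarded the fit and relied on the picture. That means I have no measured final centring of the receiver in the ring.

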